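# Seat a processor in the corner nest of a bench preheater

## Task

Get the loose processor ready for heating: with your fingertips, slide it across the preheater's black plate until it lies flush against the long metal rail, short of the nest, then keep it pinned to the rail and drag it along into the corner nest, fully home against both the rail and the end stop. Keep it flat on the plate the whole time, never lifting or carrying it, and leave the other things on the bench where they are; finish with the hand clear of everything.

Things in the scene. Friction and masses are not known exactly. Their poses are not given: they have to be found in the camera images.
- preheater: Fixed white bench preheater, a low box 170 mm (x) by 350 mm (y). Origin: bench level, under the centre of its flat black plate. Plate 150 mm (x) by 240 mm (y), top 48 mm above the origin. Silver rail along the plate's +x edge, corner nest at its +y end. Grey control console (not needed), up to 14 mm above the plate, beyond the plate at y = -128 to -216 mm. The points below share its axes.
- rail_face (a point): Middle of the upper edge of the rail's guiding face. The face is flat, parallel to the preheater's y, at x = +60 mm in its frame, and looks to -x, over the plate. Rail: silver, 235 mm long (y = -117 to +117 mm), 14 mm thick, 10 mm above the plate.
- stop_face (a point): On the upper edge of the silver end stop's face, at y = +105 mm in the preheater's frame, looking to -y, square to the rail and meeting it in the corner. The stop is 10 mm high above the plate, 12 mm thick, and spans x = -2 to +60 mm.
- lip_end (a point): Inner upper edge of the open end of the nest's low silver lip, at (12, 69) mm in the preheater's frame. The lip, 3.5 mm high and 14 mm wide, runs from here to the end stop, parallel to the rail and 48 mm from it; a slanted lead-in goes 9 mm farther to -y. Rail, stop and lip form the nest, open only to -y: the chip comes in along the rail.
- nest (a point): The spot on the plate's top where the underside centre of the chip lies when it is fully home: at (37.5, 82.5, 48) mm in the preheater's frame; axes parallel to the preheater's, +x towards the rail, +y towards the end stop.
- chip: The loose square processor: green board 45 x 45 x 1.6 mm under a silver lid 38 x 38 mm, 5 mm high in all, 28 to 56 g. Origin: centre of its underside; x, y along its edges. Lies flat on the plate off the rail, turned up to 0.35 rad to the preheater. Fingertips pressed on the lid with 5 to 15 N drag it by friction (the plate is smooth, friction about 0.3); its sides can also be pushed.
- flux_jar: Bystander, leave alone: blue round jar, 52 mm across, 38 mm high, on the bench on the robot's side of the preheater. Origin: centre of its underside.
- spool: Bystander, leave alone: spool of solder, 54 mm across, 30 mm high, standing flat on the bench on the robot's side of the preheater. Origin: centre of its underside.
- dropper: Bystander, leave alone: small upright bottle with a green cap, 36 mm across, 95 mm high, on the bench behind the rail. Origin: centre of its underside.
- phone: Bystander, leave alone: opened phone lying flat on the bench to the left of the preheater, 150 x 72 x 7 mm. Origin: centre of its underside.
Mind the look-alikes: they are no part of the job. What is meant by the chip is not pink, and is the smaller of those in its own colour.

How it is judged:
On the way, in this order (a step that is already met when the one before it is completed fails the run):
1. the chip lies flush against the rail (gap under 2 mm, turned less than 0.06 rad), still short of the nest (more than 36 mm from home) (x of chip in the frame of nest above -0.002 m and angle between the x axis of chip and the x axis of preheater, either way round below 0.06 rad and y of chip in the frame of nest below -0.036 m and z of chip in the frame of nest below 0.002 m), for 0.1 s.
2. the chip, entering the nest (5 to 30 mm from home), is still flush against the rail (gap under 2.5 mm) (x of chip in the frame of nest above -0.0025 m and y of chip in the frame of nest between -0.03 and -0.005 m), for 0.05 s.
At the end, for the whole second after the job is handed in: The chip lies flat and still on the plate in the corner nest, tilted less than 0.05 rad, within 2 mm of the rail and of the end stop, turned less than 0.05 rad from the rail (x of chip in the frame of nest between -0.002 and 0.002 m and y of chip in the frame of nest between -0.002 and 0.002 m and z of chip in the frame of nest between -0.0015 and 0.0015 m and angle between the x axis of chip and the x axis of preheater, either way round below 0.05 rad and angle between chip's own z axis and vertical below 0.05 rad and linear speed of chip below 0.01 m/s); the robot touches nothing.
It fails at once if the chip is lifted more than 4 mm off the plate or tipped more than 0.15 rad (z of chip in the frame of nest above 0.004 m or angle between chip's own z axis and vertical above 0.15 rad).
It fails at once if the chip is pushed off the plate (z of chip in the frame of nest below -0.006 m).
It fails at once if a bystander is moved more than 15 mm or tipped (distance of any of flux_jar, spool, dropper, phone from where it was at the start of the episode above 0.015 m or angle between any of flux_jar, dropper, spool's own z axis and vertical above 0.3 rad).
It also fails if it takes over 56 s, if anything falls off the work surface, if the arm or the gripper's body presses on something with over 40 N, if the wrist force passes 120 N, or if a joint passes its speed limit or range.

## Robot

A 6-joint arm with a two-finger parallel gripper is mounted at the origin on the work surface. World frame = base frame: x ahead of the robot, y to its left, z up, the work surface at z = 0. Lengths are in m, angles in rad, forces in N, time in s.
With the tool pointing down it reaches from about 0.325 to 1 m from the base axis. Payload 5.1 kg.
Tool frame: the origin (TCP) lies between the finger pads; the fingertips stand 19 mm ahead of it and the grasp point (between the pads) is the TCP; z points along the fingers, y is the line along which they close (so a half turn about z gives the same grasp; the last joint's range is limited). The gripper opens to 85 mm and grips with 20 to 120 N. Pads are 22 mm wide; open, the fingers measure 114 mm over their backs; the gripper's body (76 mm by 85 mm) begins 54 mm behind the grasp point. The pads swing forward as they close: fully open they stand 13 mm farther back than shut.
Start: joints at [1.074, 0.124, 1.65, -0, 1.367, -0.083], TCP at [0.261, 0.595, 0.25] pointing down, gripper open.
Joint ranges: [-2.61, 2.61], [-1.02, 2.33], [0.03, 2.71], [-1.35, 4.49], [0.32, 2.68], [-2.91, 2.91]. Speed limits (rad/s): [2.57, 2.57, 3.14, 3.14, 3.14, 3.14].

## Interface

Orientations are given as a rotation vector (axis times angle).
In Python, from station import readout, imaging, workorder gives the robot as it stands.
- The arm moves only by the tool arm_command, never from a script. Its argument "deltas" is a list of rows, each a list of 3 entries, a list of its own where there are three numbers: the shift along the world's x, y, z in cm, then the turn, a rotation vector about the world's x, y, z in degrees, then the finger opening in cm, from 0 to 8.54. A call has 1 to 12 rows; each row shifts and turns the commanded pose from where the row before left it; what a row does not reach is not made up. A row lasts 1/12 s, in which the tool goes at most 41.7 mm and 7.16 degrees, less where a joint would pass 70% of its speed; a pose out of reach is approached as far as the arm can. A call with a gripper value outside its range is refused whole. The fingers move at their own pace and stop on an object; the grip force is fixed at half the most. Time passes only in rows, so rows that do not move let the fingers close. It gives the time, the measured TCP pose, the force, the opening and the grip force at its end, in the units of the state.
- readout.observe(): the state, without advancing time (a new reading comes with each control period).
- imaging.read_camera(name): name is "scene" or "top" or "wrist"; returns a dict with "frame" (420x560x3 uint8, blue, green, red), "depth" (420x560 float32, m along the optical axis (not along the pixel's ray), 0 where there is no reading), "fx", "fy", "cx", "cy" (pixels), "position" and "rotation" of the camera in the world. Camera axes: x right, y up, looking along -z (the intrinsics and any distortion apply to the point x, -y, -z); pixel columns grow to the right and rows downward; lengths in m; the calibration is good to about 2 mm. The wrist camera is an equidistant fisheye: a pixel r from the principal point sees the ray r / f radians off the axis. A picture is of the moment at which its call begins.
- workorder.job_done(): hands the job in; it is judged then, once.
The state is a dict: "t": time; "joints": joint angles; "joint_velocities": joint speeds; "tau": joint torques, N m; "tcp_pos": TCP position; "eef_rot": TCP orientation; "contact_force": force on the tool from outside, world axes, zero at the start; "wrist_torque": the same for the moment, N m; "finger_gap": finger opening in m; "grip_force": force on a finger pad.
Only numpy, scipy, OpenCV 4.12 (cv2) and the standard library are available. Lean on these libraries where they do the work, as an engineer would, in place of code of your own. Each camera call takes 0.05 s, during which the arm holds its last target. There are 200 camera calls.

## Working session

There is one attempt and no reset: what is moved stays moved. The work goes in short steps, Python scripts to look and compute and a tool call to move; the robot and the scene stay as the last step left them, time stands still between calls to the robot, and variables do not carry over. Pictures are saved under pics/ and viewed, at most 10 in all, crops included, and the job is handed in when it is done.

Besides the shell and the picture viewer there is one more tool, called after "Request:" in YAML: its name, and indented under it one key for each argument. arm_command: Moves the arm, as the interface text tells. Its arguments: {"type":"object","properties":{"deltas":{"type":"array","items":{"type":"array"}}},"required":["deltas"]}

```bash
mkdir -p pics
python3 - <<'E'
from station import readout, imaging
import cv2,numpy as np
for n in("scene","top"):
    c=imaging.read_camera(n); cv2.imwrite(f"pics/{n}0.png",c["frame"]); np.savez(f"{n}0.npz",**c)
    print(n,c["fx"],c["cx"],c["cy"],c["position"],c["rotation"])
print(readout.observe())
E
```

```text
scene 546.5452629057638 274.54211997624884 208.73142841572093 [ 1.49761239 -0.36384596  0.73048791] [0.86477415 0.5792152  1.12459051]
top 420.7995361292767 283.1700124163551 214.05740987535717 [ 0.37901811 -0.00620858  0.96736035] [ 0.16874559 -0.15080789 -1.50322097]
{'t': 0.1, 'joints': array([ 1.07439866e+00,  1.24444339e-01,  1.65154953e+00,  1.14005557e-05,
        1.36750425e+00, -8.25825776e-02]), 'joint_velocities': array([-1.46186072e-03, -2.57031439e-03, -2.33533446e-03,  1.89923038e-06,
       -1.53864588e-04, -1.67373228e-04]), 'tau': array([ 1.74176275e-04, -4.24931431e+01, -3.66653538e+01, -1.47479232e-04,
        3.98901015e-03, -8.60107804e-06]), 'tcp_pos': array([0.2611329 , 0.59466971, 0.24916588]), 'eef_rot': array([-6.45280523e-01, -3.07404045e+00,  2.86303360e-03]), 'contact_force': array([0.01366125, 0.3377476 , 0.56023444]), 'wrist_torque': array([ 0.05634813, -0.01806352, -0.02570317]), 'grip_force': 0.0, 'finger_gap': 0.08581602677669219}
```

View pics/top0.png

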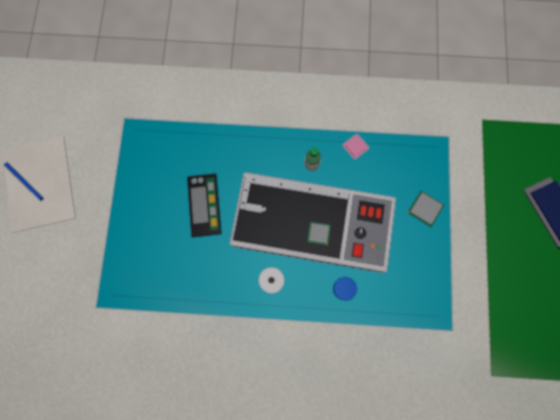

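View pics/scene0.png

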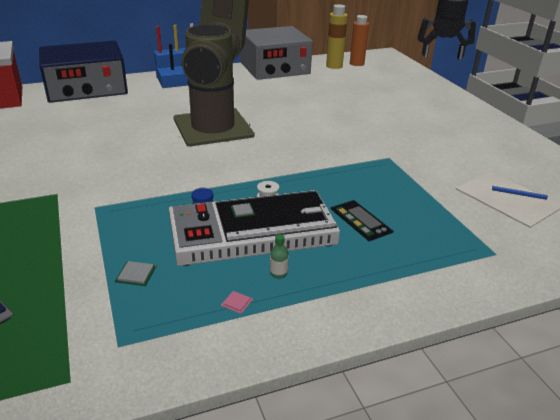

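The top view shows three chip-like squares:
- A green board with a silver lid on the plate at (319,233).
- A larger green one on the bench at (426,208).
- A pink one at (356,147).

The chip should be (319,233), since it's green, the smaller of the two, and on the plate. I'll confirm it in an enlarged crop. The nest corner is at upper left, near (248,190).

```bash
cat > h.py <<'E'
import numpy as np,cv2
from scipy.spatial.transform import Rotation as R
def ray(c,px,z):
    px=np.atleast_2d(np.asarray(px,float))
    f,cx,cy=float(c["fx"]),float(c["cx"]),float(c["cy"]); fy=float(c["fy"])
    d=np.c_[(px[:,0]-cx)/f,-(px[:,1]-cy)/fy,-np.ones(len(px))]
    d=R.from_rotvec(c["rotation"]).apply(d); p=np.asarray(c["position"])
    return p+d*((z-p[2])/d[:,2])[:,None]
def cloud(c):
    v,u=np.mgrid[0:420,0:560]; D=c["depth"]
    P=np.stack([(u-c["cx"])/c["fx"]*D,-(v-c["cy"])/c["fy"]*D,-D],-1)
    return R.from_rotvec(c["rotation"]).apply(P.reshape(-1,3)).reshape(420,560,3)+c["position"]
E
python3 - <<'E'
from h import *
c=dict(np.load("top0.npz")); f=c["frame"]
P=cloud(c)
for u,v in[(290,220),(319,233),(237,225),(350,210),(300,190),(255,208),(340,170),(426,208)]: print((u,v),P[v,u].round(4),f[v,u])
g=f.max(2)
# plate: dark connected region
m=((g<60)).astype(np.uint8); n,l,s,_=cv2.connectedComponentsWithStats(m); k=l[220,290]; print(s[k])
cn=max(cv2.findContours((l==k).astype(np.uint8),0,2)[0],key=cv2.contourArea)
print("plate rect",cv2.minAreaRect(ray(c,cn[:,0],.048)[:,:2].astype(np.float32)))
# chips
h=cv2.cvtColor(f,cv2.COLOR_BGR2HSV)
for (x0,y0,x1,y1,z,zb) in[(303,218,336,250,.050,.053),(405,186,448,230,.0016,.005)]:
    s=g[y0:y1,x0:x1]
    if z>.01: mm=(s>60)
    else: mm=~((h[y0:y1,x0:x1,1]>150)&(h[y0:y1,x0:x1,0]>88))
    cn=max(cv2.findContours(mm.astype(np.uint8),0,2)[0],key=cv2.contourArea)[:,0]+[x0,y0]
    print("chip",cv2.minAreaRect(ray(c,cn,z)[:,:2].astype(np.float32)))
cv2.imwrite("pics/crop.png",cv2.resize(f[165:275,228:403],None,fx=4.5,fy=4.5,interpolation=cv2.INTER_CUBIC))
E
```

```text
(290, 220) [ 0.5571 -0.0056  0.0495] [49 46 46]
(319, 233) [ 0.5315 -0.071   0.0516] [132 129 129]
(237, 225) [0.5386 0.111  0.0498] [50 48 49]
(350, 210) [ 0.589  -0.1384  0.0452] [153 150 153]
(300, 190) [ 0.6249 -0.0238  0.058 ] [140 137 139]
(255, 208) [0.5792 0.074  0.0512] [166 162 164]
(340, 170) [ 0.697  -0.1184 -0.003 ] [149 135  22]
(426, 208) [ 0.6139 -0.3215  0.0045] [131 129 128]
[ 234  185  113   72 5088]
plate rect ((0.5591939687728882, -0.006688222289085388), (0.23169609904289246, 0.1295529156923294), 83.60118865966797)
chip ((0.5316709280014038, -0.07002685964107513), (0.04960304871201515, 0.04936419054865837), 85.2606201171875)
chip ((0.6142088174819946, -0.3206821084022522), (0.06489286571741104, 0.06440578401088715), 60.53837585449219)
```

View pics/crop.png

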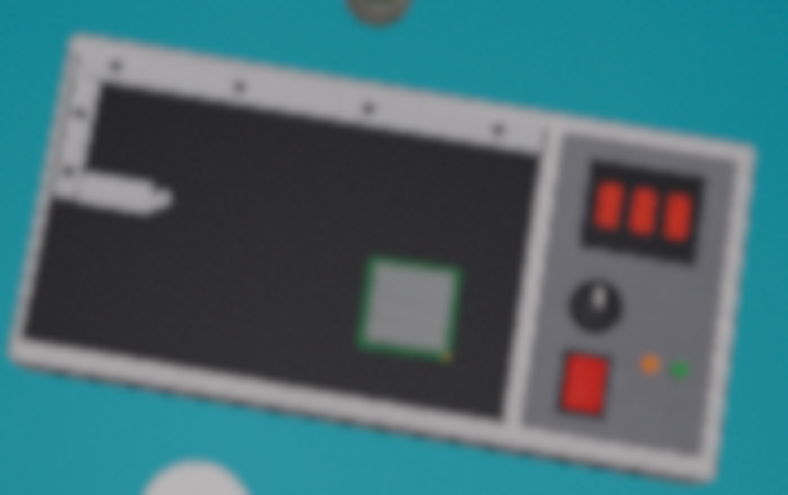

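The crop confirms it: the green board with the silver lid, at crop (410,305), lies on the plate. It's about 49 mm across as measured, against 64 mm for the bench one. The rail runs along the top of the plate from crop (100,85) to (540,150), and the end stop is at left. Next I fit the rail and stop faces.

```bash
cat >> h.py <<'E'
def edge(c,pts,along,half=6):
    """subpixel crossing (bright->dark) scanning +row ('v') or +col ('u') around pts"""
    g=c["frame"].astype(float).mean(2); out=[]
    for u,v in pts:
        u,v=int(round(u)),int(round(v))
        s=g[v-half:v+half+1,u] if along=='v' else g[v,u-half:u+half+1]
        d=np.clip(-np.diff(s),0,None); k=np.argmax(d); w=d[max(k-2,0):k+3]; o=(np.arange(max(k-2,0),max(k-2,0)+len(w))*w).sum()/w.sum()+.5-half
        out.append((u,v+o) if along=='v' else (u+o,v))
    return np.array(out)
def line(P): return cv2.fitLine(P[:,:2].astype(np.float32),cv2.DIST_HUBER,0,1e-4,1e-4).ravel()
E
python3 - <<'E'
from h import *
c=dict(np.load("top0.npz"))
a=edge(c,[(u,184+(u-250)*15/98) for u in range(256,342,3)],'v')
b=edge(c,[(250-(v-186)*.25,v) for v in range(187,202)],'u')
print(a[::6],b[::4])
A=ray(c,a,.048);B=ray(c,b,.048)
la=line(A);d=la[:2]*np.sign(la[1]); ps=np.arctan2(d[1],d[0])-np.pi/2
lb=line(B); print("rail yaw deg",np.degrees(ps),"stop dir",np.degrees(np.arctan2(lb[1],lb[0])))
ex=np.array([np.cos(ps),np.sin(ps)]);ey=np.array([-ex[1],ex[0]])
rx=la[2:]@ex; sy=np.median(B[:,:2]@ey)
O=ex*(rx-.060)+ey*(sy-.105); print("origin",O,"spread",np.std(A[:,:2]@ex),np.std(B[:,:2]@ey))
ch=np.array([.5317,-.0700]); print("chip in pre",(ch-O)@ex,(ch-O)@ey)
print("home",O+ex*.0375+ey*.0825)
E
```

```text
[[256.         183.67260274]
 [274.         186.66216216]
 [292.         189.62777778]
 [310.         192.90909091]
 [328.         195.65211268]] [[249.22651934 187.        ]
 [248.67333333 191.        ]
 [247.6548913  195.        ]
 [246.78099174 199.        ]]
rail yaw deg -6.303322 stop dir -7.18121
origin [ 0.56676773 -0.00791587] spread 0.00018273640065534527 0.00027539582672239177
chip in pre -0.02803938957040571 -0.06555896064106592
home [0.61309886 0.06996819]
```

Request:
arm_command:
  deltas:
    - [[2.7, -4, 0], [0, 0, 6], 0.5]
    - [[2.7, -4, 0], [0, 0, 6], 0.5]
    - [[2.7, -4, 0], [0, 0, 6], 0.5]
    - [[2.7, -4, 0], [0, 0, 0], 0.5]
    - [[2.7, -4, 0], [0, 0, 0], 0.5]
    - [[2.7, -4, 0], [0, 0, 0], 0.5]
    - [[2.7, -4, 0], [0, 0, 0], 0.5]
    - [[2.7, -4, 0], [0, 0, 0], 0.5]
    - [[2.7, -4, 0], [0, 0, 0], 0.5]
    - [[0, 0, 0], [0, 0, 0], 0.5]
    - [[0, 0, 0], [0, 0, 0], 0.5]
    - [[0, 0, 0], [0, 0, 0], 0.5]

```text
t: 1.1
tcp_pos: [0.4709, 0.2843, 0.2499]
eef_rot: [-0.157, -3.137, -0.0]
contact_force: [-0.3, 0.3, 0.4]
finger_gap: 0.0052
grip_force: 0.0
```

Request:
arm_command:
  deltas:
    - [[0.6, -3.2, 0], [0, 0, 0], 0.5]
    - [[0.6, -3.2, 0], [0, 0, 0], 0.5]
    - [[0.6, -3.2, 0], [0, 0, 0], 0.5]
    - [[0.6, -3.2, 0], [0, 0, 0], 0.5]
    - [[0.6, -3.2, 0], [0, 0, 0], 0.5]
    - [[0.6, -3.2, 0], [0, 0, 0], 0.5]
    - [[0.6, -3.2, -2], [0, 0, 0], 0.5]
    - [[0.6, -3.2, -2], [0, 0, 0], 0.5]
    - [[0.6, -3.2, -2], [0, 0, 0], 0.5]
    - [[0.6, -3.2, -2], [0, 0, 0], 0.5]
    - [[0, -3.2, -2], [0, 0, 0], 0.5]
    - [[0, 0, 0], [0, 0, 0], 0.5]

```text
t: 2.1
tcp_pos: [0.5288, -0.0695, 0.1454]
eef_rot: [-0.158, -3.13, 0.0]
contact_force: [-0.2, -0.1, -0.7]
finger_gap: 0.0053
grip_force: 0.0
```

Run:
```python
from station import readout, imaging
import cv2,numpy as np
c=imaging.read_camera("wrist"); cv2.imwrite("pics/w1.png",c["frame"]); np.savez("w1.npz",**c)
print(c["fx"],c["cx"],c["cy"],c["position"],c["rotation"]); s=readout.observe(); print(s["tcp_pos"],s["eef_rot"],s["contact_force"])
```

```text
325.19226210127806 279.69746868229686 213.0113435187241 [ 0.45933636 -0.06160359  0.26862422] [-0.22290161 -0.20189379  1.45937487]
[ 0.5295471  -0.06778965  0.14720985] [-1.58237984e-01 -3.13188026e+00 -1.74214816e-03] [ 0.1162944   0.19288101 -0.26525676]
```

View pics/w1.png

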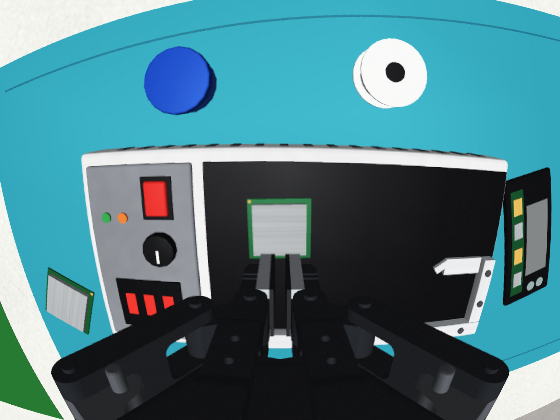

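The wrist view shows the chip at (279,228), just ahead of the fingertips at (265–300,258). The nest's lip is at (460,267) and the stop at (485,290). I measure both from this view.

```bash
cat >> h.py <<'E'
def fray(c,px,z):
    px=np.atleast_2d(np.asarray(px,float)); x=px[:,0]-c["cx"]; y=-(px[:,1]-c["cy"]); r=np.hypot(x,y); t=r/c["fx"]
    d=np.c_[np.sin(t)*x/r,np.sin(t)*y/r,-np.cos(t)]
    d=R.from_rotvec(c["rotation"]).apply(d); p=np.asarray(c["position"])
    return p+d*((z-p[2])/d[:,2])[:,None]
PS=np.radians(-6.3);EX=np.array([np.cos(PS),np.sin(PS)]);EY=np.array([-EX[1],EX[0]])
O=np.array([.5668,-.0079])
def pre(P): return (np.asarray(P)[:,:2]-O)@np.c_[EX,EY]
E
python3 - <<'E'
from h import *
c=dict(np.load("w1.npz")); f=c["frame"]; h=cv2.cvtColor(f,cv2.COLOR_BGR2HSV)
m=np.zeros((420,560),np.uint8); m[190:256,235:325]=(f.max(2)>70)[190:256,235:325]
n,l,s,_=cv2.connectedComponentsWithStats(m);k=l[228,279];print(s[k])
cn=max(cv2.findContours((l==k).astype(np.uint8),0,2)[0],key=cv2.contourArea)[:,0]
W=fray(c,cn,.0496); p=pre(W)
q=cn
print("x-min",np.percentile(p[:,0],3),"y range",np.percentile(p[:,1],[3,97]))
far=p[(p[:,0]<p[:,0].min()+.004)&(abs(p[:,1]-np.median(p[:,1]))<.018)]
print("far edge angle deg in pre",np.degrees(np.arctan2(*np.polyfit(far[:,1],far[:,0],1)[:1],1)))
print("lip end/ stop pts",pre(fray(c,[(434,269),(484,262),(472,318),(203,165),(505,175)],.048)))
E
```

```text
[ 246  198   66   58 3643]
x-min -0.049977307002402264 y range [-0.08805822 -0.04268944]
far edge angle deg in pre -45.878017805970345
lip end/ stop pts [[ 0.00755418  0.06158193]
 [ 0.00378168  0.11267508]
 [ 0.06182355  0.11636636]
 [-0.07294621 -0.11807813]
 [-0.07261162  0.11929045]]
```

Request:
arm_command:
  deltas:
    - [[0.2, -0.2, -1.5], [0, 0, 0], 0.5]
    - [[0, 0, -1.5], [0, 0, 0], 0.5]
    - [[0, 0, -1.5], [0, 0, 0], 0.5]
    - [[0, 0, -1.5], [0, 0, 0], 0.5]
    - [[0, 0, -0.5], [0, 0, 0], 0.5]
    - [[0, 0, 0], [0, 0, 0], 0.5]
    - [[0, 0, 0], [0, 0, 0], 0.5]
    - [[0, 0, 0], [0, 0, 0], 0.5]

```text
t: 2.82
tcp_pos: [0.5342, -0.0691, 0.0868]
eef_rot: [0.154, 3.135, -0.001]
contact_force: [-0.1, 0.5, 0.1]
finger_gap: 0.0052
grip_force: 0.0
```

Request:
arm_command:
  deltas:
    - [[0, 0, -0.6], [0, 0, 0], 0.5]
    - [[0, 0, -0.5], [0, 0, 0], 0.5]
    - [[0, 0, 0], [0, 0, 0], 0.5]
    - [[0, 0, -0.1], [0, 0, 0], 0.5]
    - [[0, 0, 0], [0, 0, 0], 0.5]
    - [[0, 0, 0], [0, 0, 0], 0.5]

```text
t: 3.32
tcp_pos: [0.5332, -0.0698, 0.0734]
eef_rot: [0.157, 3.138, -0.0]
contact_force: [-0.0, 0.1, -0.1]
finger_gap: 0.0047
grip_force: 0.0
```

Request:
arm_command:
  deltas:
    - [[0, 0, -0.1], [0, 0, 0], 0.5]
    - [[0, 0, 0], [0, 0, 0], 0.5]
    - [[0, 0, 0], [0, 0, 0], 0.5]

```text
t: 3.57
tcp_pos: [0.5332, -0.0697, 0.0723]
eef_rot: [0.157, 3.138, 0.0]
contact_force: [0.1, 0.2, -1.4]
finger_gap: 0.0047
grip_force: 0.0
```

Request:
arm_command:
  deltas:
    - [[0, 0, -0.1], [0, 0, 0], 0.5]
    - [[0, 0, 0], [0, 0, 0], 0.5]
    - [[0, 0, 0], [0, 0, 0], 0.5]

```text
t: 3.82
tcp_pos: [0.5336, -0.0698, 0.0722]
eef_rot: [0.156, 3.137, -0.0]
contact_force: [-1.2, 0.1, 5.6]
finger_gap: 0.0051
grip_force: 2.7
```

Request:
arm_command:
  deltas:
    - [[0, 0, -0.04], [0, 0, 0], 0.5]
    - [[0, 0, 0], [0, 0, 0], 0.5]
    - [[0.1, -0.01, 0], [0, 0, 0], 0.5]
    - [[0.2, -0.02, 0], [0, 0, -0.5], 0.5]
    - [[0.3, -0.03, 0], [0, 0, -0.5], 0.5]
    - [[0.3, -0.03, 0], [0, 0, -0.5], 0.5]
    - [[0.3, -0.03, 0], [0, 0, 0], 0.5]
    - [[0.3, -0.03, 0], [0, 0, 0], 0.5]
    - [[0.3, -0.03, 0], [0, 0, 0], 0.5]
    - [[0.2, -0.02, 0], [0, 0, 0], 0.5]

```text
t: 4.65
tcp_pos: [0.554, -0.0719, 0.0722]
eef_rot: [0.197, 3.134, -0.001]
contact_force: [-2.5, 0.3, 6.9]
finger_gap: 0.0052
grip_force: 3.6
```

```bash
cat > look.py <<'E'
from h import *
from station import imaging,readout
import sys
c=imaging.read_camera("wrist"); np.savez(sys.argv[1]+".npz",**c); f=c["frame"]; cv2.imwrite(f"pics/{sys.argv[1]}.png",f)
h=cv2.cvtColor(f,cv2.COLOR_BGR2HSV)
g=((h[...,0]>45)&(h[...,0]<80)&(h[...,1]>90)&(f.max(2)>40)).astype(np.uint8)
v,u=np.nonzero(g); W=fray(c,np.c_[u,v],.0496); p=pre(W)
ok=(p[:,0]>-.075)&(p[:,0]<.06)&(p[:,1]>-.12)&(p[:,1]<.11); p=p[ok]
y0,y1=np.percentile(p[:,1],[2,98]); x0=np.percentile(p[:,0],2)
# far (robot-side) edge line: min x per y-bin
b=np.arange(y0+.004,y1-.004,.002); e=np.array([(t,p[abs(p[:,1]-t)<.001,0].min()) for t in b if (abs(p[:,1]-t)<.001).any()])
k=np.polyfit(e[:,0],e[:,1],1); e=e[abs(np.polyval(k,e[:,0])-e[:,1])<.0015]; k=np.polyfit(e[:,0],e[:,1],1)
s=readout.observe(); t=pre([s["tcp_pos"]])[0]
print("chip y range",y0.round(4),y1.round(4),"edge x mid",np.polyval(k,(y0+y1)/2).round(4),"turn deg",-np.degrees(np.arctan(k[0])).round(2),"centre",(np.polyval(k,(y0+y1)/2)+.0225).round(4),((y0+y1)/2).round(4))
print("tcp pre",t.round(4),s["tcp_pos"][2].round(4),s["contact_force"].round(1),s["t"])
E
python3 look.py w2
```

```text
chip y range -0.0872 -0.0425 edge x mid -0.0293 turn deg 0.19 centre -0.0068 -0.0648
tcp pre [-0.0053 -0.0651] 0.0723 [-1.7 -0.2  5.8] 4.7
```

Request:
arm_command:
  deltas:
    - [[0.3, -0.03, 0], [0, 0, 0], 0.5]
    - [[0.4, -0.04, 0], [0, 0, 0], 0.5]
    - [[0.4, -0.05, 0], [0, 0, 0], 0.5]
    - [[0.4, -0.04, 0], [0, 0, 0], 0.5]
    - [[0.4, -0.05, 0], [0, 0, 0], 0.5]
    - [[0.4, -0.04, 0], [0, 0, 0], 0.5]
    - [[0.4, -0.05, 0], [0, 0, 0], 0.5]
    - [[0.4, -0.04, 0], [0, 0, 0], 0.5]
    - [[0.4, -0.05, 0], [0, 0, 0], 0.5]
    - [[0.3, -0.03, 0], [0, 0, 0], 0.5]
    - [[0.2, -0.02, 0], [0, 0, 0], 0.5]
    - [[0.1, -0.01, 0], [0, 0, 0], 0.5]

```text
t: 5.7
tcp_pos: [0.595, -0.0764, 0.0722]
eef_rot: [0.197, 3.134, -0.001]
contact_force: [-2.9, 1.2, 5.9]
finger_gap: 0.0052
grip_force: 3.5
```

```bash
python3 look.py w3
```

```text
chip y range -0.0871 -0.0424 edge x mid 0.012 turn deg 0.19 centre 0.0345 -0.0648
tcp pre [ 0.0357 -0.065 ] 0.0723 [-1.8  0.9  5.6] 5.75
```

Request:
arm_command:
  deltas:
    - [[0.1, -0.01, -0.02], [0, 0, 0], 0.5]
    - [[0.1, -0.01, -0.01], [0, 0, 0], 0.5]
    - [[0.1, -0.01, 0], [0, 0, 0], 0.5]
    - [[0.1, -0.01, 0], [0, 0, 0], 0.5]
    - [[0, 0, 0], [0, 0, 0], 0.5]

```text
t: 6.17
tcp_pos: [0.5985, -0.0768, 0.0723]
eef_rot: [-0.197, -3.135, 0.0]
contact_force: [-4.2, 1.0, 9.5]
finger_gap: 0.0051
grip_force: 4.6
```

Request:
arm_command:
  deltas:
    - [[0.1, -0.01, 0], [0, 0, 0], 0.5]
    - [[0, 0, 0], [0, 0, 0], 0.5]
    - [[0, 0, 0], [0, 0, 0], 0.5]

```text
t: 6.42
tcp_pos: [0.5994, -0.0769, 0.0722]
eef_rot: [-0.197, -3.135, 0.0]
contact_force: [-4.8, 0.2, 8.9]
finger_gap: 0.0048
grip_force: 4.7
```

```bash
python3 look.py w4
```

```text
chip y range -0.0872 -0.0425 edge x mid 0.0145 turn deg 0.18 centre 0.037 -0.0648
tcp pre [ 0.04  -0.065] 0.0722 [-3.8  0.3  9.4] 6.4667
```

Request:
arm_command:
  deltas:
    - [[0.1, -0.01, 0], [0, 0, 0], 0.5]
    - [[0.1, -0.01, 0], [0, 0, 0], 0.5]
    - [[0, 0, 0], [0, 0, 0], 0.5]
    - [[0, 0, 0], [0, 0, 0], 0.5]

```text
t: 6.8
tcp_pos: [0.6014, -0.077, 0.0723]
eef_rot: [-0.197, -3.135, 0.0]
contact_force: [-4.7, 0.7, 8.8]
finger_gap: 0.005
grip_force: 4.6
```

```bash
python3 look.py w5
```

```text
chip y range -0.0872 -0.0425 edge x mid 0.0145 turn deg 0.19 centre 0.037 -0.0648
tcp pre [ 0.042  -0.0649] 0.0722 [-5.4 -0.4  9.6] 6.85
```

Request:
arm_command:
  deltas:
    - [[0.02, 0.1, 0], [0, 0, 0], 0.5]
    - [[0.03, 0.2, 0], [0, 0, 0], 0.5]
    - [[0.03, 0.2, 0], [0, 0, 0], 0.5]
    - [[0.03, 0.2, 0], [0, 0, 0], 0.5]
    - [[0.03, 0.2, 0], [0, 0, 0], 0.5]
    - [[0.03, 0.2, 0], [0, 0, 0], 0.5]
    - [[0.02, 0.2, 0], [0, 0, 0], 0.5]
    - [[0.02, 0.2, 0], [0, 0, 0], 0.5]

```text
t: 7.52
tcp_pos: [0.6041, -0.0629, 0.0722]
eef_rot: [0.197, 3.134, -0.003]
contact_force: [-2.7, -3.8, 6.9]
finger_gap: 0.005
grip_force: 3.6
```

```bash
python3 look.py w6
```

```text
chip y range -0.0742 -0.0295 edge x mid 0.0145 turn deg 0.07 centre 0.037 -0.0519
tcp pre [ 0.0431 -0.0503] 0.0722 [-1.9 -2.9  7. ] 7.5667
```

Request:
arm_command:
  deltas:
    - [[0.04, 0.3, -0.01], [0, 0, 0], 0.5]
    - [[0.05, 0.4, -0.01], [0, 0, 0], 0.5]
    - [[0.04, 0.4, 0], [0, 0, 0], 0.5]
    - [[0.05, 0.4, 0], [0, 0, 0], 0.5]
    - [[0.04, 0.4, 0], [0, 0, 0], 0.5]
    - [[0.05, 0.4, 0], [0, 0, 0], 0.5]
    - [[0.04, 0.4, 0], [0, 0, 0], 0.5]
    - [[0.05, 0.4, 0], [0, 0, 0], 0.5]
    - [[0.04, 0.4, 0], [0, 0, 0], 0.5]
    - [[0.05, 0.4, 0], [0, 0, 0], 0.5]
    - [[0.04, 0.4, 0], [0, 0, 0], 0.5]
    - [[0.04, 0.3, 0], [0, 0, 0], 0.5]

```text
t: 8.57
tcp_pos: [0.6093, -0.0168, 0.0723]
eef_rot: [0.197, 3.134, -0.003]
contact_force: [-3.9, -4.1, 8.1]
finger_gap: 0.0051
grip_force: 4.3
```

```bash
python3 look.py w7
```

```text
chip y range -0.028 0.0167 edge x mid 0.0145 turn deg -0.65 centre 0.037 -0.0056
tcp pre [ 0.0432 -0.0037] 0.0722 [-3.1 -2.4  8.5] 8.6167
```

Request:
arm_command:
  deltas:
    - [[0.04, 0.3, 0], [0, 0, 0], 0.5]
    - [[0.05, 0.4, 0], [0, 0, 0], 0.5]
    - [[0.04, 0.4, 0], [0, 0, 0], 0.5]
    - [[0.05, 0.4, 0], [0, 0, 0], 0.5]
    - [[0.04, 0.4, 0], [0, 0, 0], 0.5]
    - [[0.05, 0.4, 0], [0, 0, 0], 0.5]
    - [[0.04, 0.4, 0], [0, 0, 0], 0.5]
    - [[0.05, 0.4, 0], [0, 0, 0], 0.5]
    - [[0.04, 0.4, 0], [0, 0, 0], 0.5]
    - [[0.05, 0.4, 0], [0, 0, 0], 0.5]
    - [[0.04, 0.4, 0], [0, 0, 0], 0.5]
    - [[0.04, 0.3, 0], [0, 0, 0], 0.5]

```text
t: 9.62
tcp_pos: [0.6145, 0.0293, 0.0722]
eef_rot: [0.197, 3.134, -0.003]
contact_force: [-3.9, -4.1, 9.5]
finger_gap: 0.0048
grip_force: 4.5
```

```bash
python3 look.py w8
```

```text
chip y range 0.0182 0.0629 edge x mid 0.0145 turn deg 0.07 centre 0.037 0.0406
tcp pre [0.0434 0.0427] 0.0722 [-3.8 -1.3  8.9] 9.6667
```

View pics/w8.png

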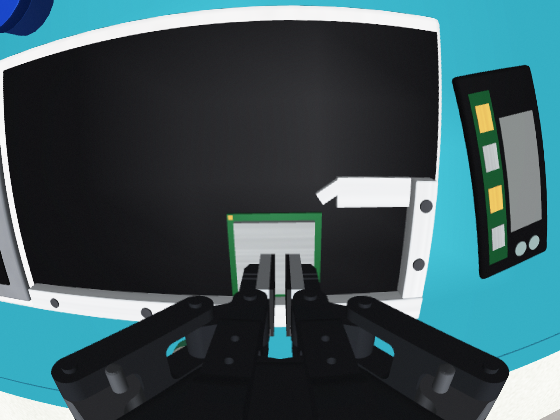

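The chip's robot-side edge (row 213) lies just inside the lip's inner edge (row 207), flush on the rail and about to enter the nest. I carry on.

Request:
arm_command:
  deltas:
    - [[0.03, 0.3, 0], [0, 0, 0], 0.5]
    - [[0.05, 0.4, 0], [0, 0, 0], 0.5]
    - [[0.04, 0.4, 0], [0, 0, 0], 0.5]
    - [[0.05, 0.4, 0], [0, 0, 0], 0.5]
    - [[0.04, 0.4, 0], [0, 0, 0], 0.5]
    - [[0.05, 0.4, 0], [0, 0, 0], 0.5]
    - [[0.04, 0.4, 0], [0, 0, 0], 0.5]
    - [[0.04, 0.4, 0], [0, 0, 0], 0.5]
    - [[0.03, 0.3, 0], [0, 0, 0], 0.5]
    - [[0.03, 0.3, 0], [0, 0, 0], 0.5]
    - [[0.02, 0.2, 0], [0, 0, 0], 0.5]

```text
t: 10.58
tcp_pos: [0.6188, 0.0684, 0.0723]
eef_rot: [0.197, 3.134, -0.003]
contact_force: [-3.5, -4.4, 8.4]
finger_gap: 0.005
grip_force: 4.3
```

```bash
python3 look.py w9
```

```text
chip y range 0.0576 0.1023 edge x mid 0.0144 turn deg 0.14 centre 0.0369 0.0799
tcp pre [0.0433 0.0818] 0.0722 [-3.3 -2.2  8. ] 10.6333
```

Request:
arm_command:
  deltas:
    - [[0.01, 0.1, 0], [0, 0, 0], 0.5]
    - [[0.01, 0.1, 0], [0, 0, 0], 0.5]
    - [[0.01, 0.1, 0], [0, 0, 0], 0.5]
    - [[0.01, 0.1, 0], [0, 0, 0], 0.5]
    - [[0, 0, 0], [0, 0, 0], 0.5]

```text
t: 11.05
tcp_pos: [0.6194, 0.0723, 0.0723]
eef_rot: [0.197, 3.133, -0.002]
contact_force: [-2.0, -3.1, 7.6]
finger_gap: 0.0052
grip_force: 4.0
```

```bash
python3 look.py w10
```

```text
chip y range 0.0612 0.1057 edge x mid 0.0145 turn deg 0.13 centre 0.037 0.0834
tcp pre [0.0435 0.0855] 0.0722 [-2.9 -3.6  7.7] 11.1
```

Request:
arm_command:
  deltas:
    - [[0.01, 0.1, 0], [0, 0, 0], 0.5]
    - [[0.01, 0.1, 0], [0, 0, 0], 0.5]
    - [[0, 0, 0], [0, 0, 0], 0.5]

```text
t: 11.35
tcp_pos: [0.6201, 0.0744, 0.0722]
eef_rot: [0.197, 3.132, -0.002]
contact_force: [-1.1, -2.4, 6.3]
finger_gap: 0.0053
grip_force: 3.3
```

```bash
python3 look.py w11
```

```text
chip y range 0.0612 0.1056 edge x mid 0.0145 turn deg 0.18 centre 0.037 0.0834
tcp pre [0.0439 0.0876] 0.0722 [-1.3 -3.5  6.8] 11.4
```

The fingers slid on 2 mm while the chip stayed put, so it's home against the stop. I lift off straight up.

Request:
arm_command:
  deltas:
    - [[0, 0, 0.1], [0, 0, 0], 0.5]
    - [[0, 0, 0.2], [0, 0, 0], 0.5]
    - [[0, 0, 0.5], [0, 0, 0], 0.5]
    - [[0, 0, 1.5], [0, 0, 0], 0.5]
    - [[0, 0, 2.5], [0, 0, 0], 0.5]
    - [[0, 0, 3], [0, 0, 0], 0.5]
    - [[-2, 0, 3], [0, 0, 0], 0.5]
    - [[-3, 0, 2], [0, 0, 0], 0.5]
    - [[-3, 0, 0], [0, 0, 0], 0.5]
    - [[-3, 0, 0], [0, 0, 0], 0.5]
    - [[0, 0, 0], [0, 0, 0], 0.5]
    - [[0, 0, 0], [0, 0, 0], 0.5]

```text
t: 12.4
tcp_pos: [0.5074, 0.0753, 0.1982]
eef_rot: [0.197, 3.135, 0.0]
contact_force: [0.2, -0.6, 0.3]
finger_gap: 0.0049
grip_force: 0.0
```

```bash
python3 look.py w12
python3 - <<'E'
import cv2
f=cv2.imread("pics/w12.png"); cv2.imwrite("pics/w12c.png",cv2.resize(f[190:390,200:460],None,fx=3,fy=3,interpolation=cv2.INTER_CUBIC)[:600,:780])
E
```

```text
chip y range 0.0704 0.0801 edge x mid 0.0149 turn deg -5.68 centre 0.0374 0.0752
tcp pre [-0.0671  0.0762] 0.1985 [-0.1  0.2  0.1] 12.45look.py:12: RankWarning: Polyfit may be poorly conditioned
  k=np.polyfit(e[:,0],e[:,1],1); e=e[abs(np.polyval(k,e[:,0])-e[:,1])<.0015]; k=np.polyfit(e[:,0],e[:,1],1)
look.py:12: RankWarning: Polyfit may be poorly conditioned
  k=np.polyfit(e[:,0],e[:,1],1); e=e[abs(np.polyval(k,e[:,0])-e[:,1])<.0015]; k=np.polyfit(e[:,0],e[:,1],1)
```

View pics/w12c.png

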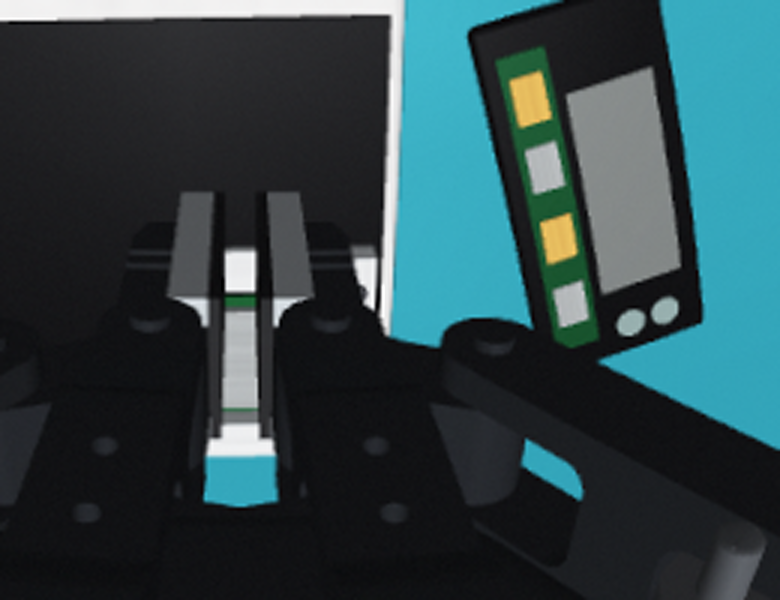

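The hand hides most of the chip; between the fingers its edge sits against the rail. I move aside for a clear look.

Request:
arm_command:
  deltas:
    - [[0, -3, 0], [0, 0, 0], 0.5]
    - [[0, -3, 0], [0, 0, 0], 0.5]
    - [[0, -3, 0], [0, 0, 0], 0.5]
    - [[0, -3, 0], [0, 0, 0], 0.5]
    - [[0, -3, 0], [0, 0, 0], 0.5]
    - [[0, 0, 0], [0, 0, 0], 0.5]
    - [[0, 0, 0], [0, 0, 0], 0.5]

```text
t: 13.03
tcp_pos: [0.5097, -0.0764, 0.1984]
eef_rot: [-0.202, -3.135, -0.0]
contact_force: [-0.2, -0.0, 0.4]
finger_gap: 0.0049
grip_force: 0.0
```

```bash
python3 look.py w13
python3 - <<'E'
import cv2,numpy as np
from station import imaging
c=imaging.read_camera("top"); np.savez("top1.npz",**c)
f=cv2.imread("pics/w13.png")
a=cv2.resize(f[150:400,300:520],None,fx=2.4,fy=2.4,interpolation=cv2.INTER_CUBIC)[:600,:400]
b=cv2.resize(c["frame"][165:265,228:295],None,fx=6,fy=6,interpolation=cv2.INTER_CUBIC)[:,:400]
cv2.imwrite("pics/fin.png",np.hstack([a,b]))
E
```

```text
chip y range 0.0605 0.1053 edge x mid 0.0144 turn deg -0.17 centre 0.0369 0.0829
tcp pre [-0.0496 -0.0734] 0.1983 [-0.4 -0.1 -0.5] 13.0833
```

View pics/fin.png

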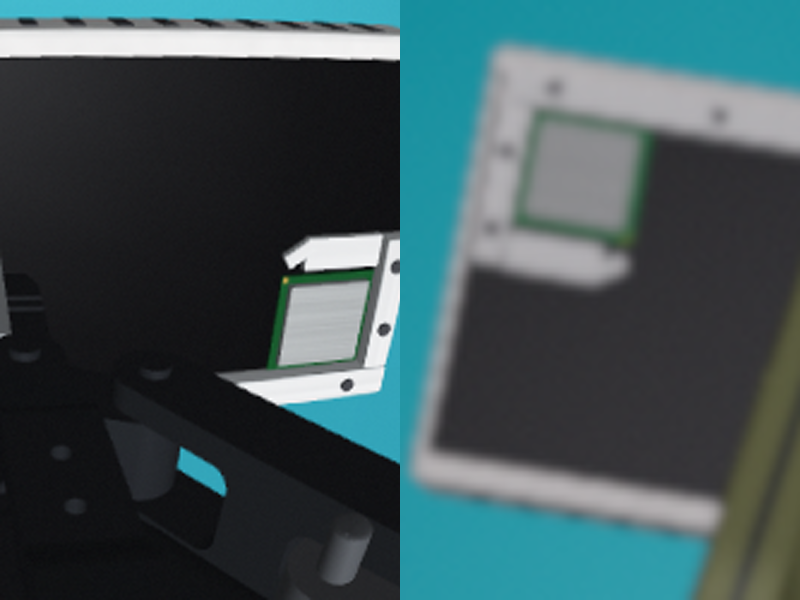

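Both views show the chip in the corner, flush to the rail and the stop, with the lip gap on the open side. The hand is clear.

```bash
python3 -c "
from station import workorder
print(workorder.job_done())"
```

```text
the job is handed in; nothing more can be done
None
```

The chip was slid to the rail, dragged along it into the corner nest, and lies home against both the rail and the end stop (measured within about 1 mm) with the hand clear; the job is handed in, but no verdict was returned.

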